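# Wind the game-board clamp shut

## Robot

A 6-joint arm with a two-finger parallel gripper is mounted at the origin on the work surface. World frame = base frame: x ahead of the robot, y to its left, z up, the work surface at z = 0. Lengths are in m, angles in rad, forces in N, time in s.
With the tool pointing down it reaches from about 0.25 to 0.775 m from the base axis. Payload 4 kg.
Tool frame: the origin (TCP) lies at the centre of the arm's flange, where the gripper is bolted on; the fingertips stand 199 mm ahead of it and the grasp point (between the pads) lies 180 mm ahead of it (robot.tcp_to_tips is the z of the fingertips in the tool frame, in m); z points along the fingers, y is the line along which they close (so a half turn about z gives the same grasp; the last joint's range is limited). The gripper opens to 94 mm and grips with 3 to 60 N. Pads are 16 mm wide; open, the fingers measure 119 mm over their backs; the gripper's body (75 mm by 177 mm) begins 78 mm behind the grasp point.
Start: joints at [-1.269, 0.087, 1.371, -0, 1.684, -0.103], TCP at [0.217, -0.506, 0.405] pointing down, gripper open.
Joint ranges: [-3.1, 3.1], [-0.76, 2.03], [0.27, 2.55], [-1.08, 4.22], [0.17, 2.65], [-2.57, 2.57]. Speed limits (rad/s): [2.79, 2.79, 3.14, 3.14, 3.14, 3.14].

## Interface

Orientations are given as [roll, pitch, yaw] about the fixed x, y, z axes, in that order (R = Rz(yaw) Ry(pitch) Rx(roll)).
In Python, from bench import robot gives the robot as it stands.
- The arm moves only by the tool play_rows, never from a script. Its arguments are lists of equal length, an entry for each row: "translation": the shift along the tool's x, y, z scaled (see below), a list of three; "twist": the turn, a rotation vector about the tool's x, y, z scaled (see below), a list of three; "gripper": the opening, from -1 (shut) to 1 (fully open). A call has 1 to 8 rows; each row shifts and turns the commanded pose from where the row before left it, along the tool's axes as they then stand; what a row does not reach is not made up. The controller multiplies each number of a shift by 0.04 m and each number of a turn by 0.1 rad. A row lasts 1/10 s, in which the tool goes at most 50 mm and 8.59 degrees, less where a joint would pass 70% of its speed; a pose out of reach is approached as far as the arm can. A call with a number of a shift or a turn outside -1 to 1 is refused whole. A call with a gripper value outside its range is refused whole. The fingers move at their own pace and stop on an object; the grip force is fixed at half the most. Time passes only in rows, so rows that do not move let the fingers close. It gives the time, the measured TCP pose, the force, the opening and the grip force at its end, in the units of the state.
- robot.get_obs(): the state, without advancing time (a new reading comes with each control period).
- robot.snapshot(name): name is "scene" or "top"; returns the picture (400x640x3 uint8, red, green, blue); there is no depth.
- robot.camera_model(name): a dict with "camera_matrix" (3x3 intrinsics, pixels), "rvec" (rotation vector, rad) and "tvec" (3), from world to camera coordinates, as OpenCV has them. Camera axes: x right, y down, z forward; pixel columns grow to the right and rows downward; lengths in m; the calibration is good to about 2 mm. A picture is of the moment at which its call begins. camera_model takes no time and is no camera call.
- robot.close_job(): hands the job in; it is judged then, once.
Trained networks look in the newest picture that a camera, given by its name, has taken for a name from the list of things; names that differ only in an ending like _2 or _b are one class to them, and where a whole thing is asked for, a point or a joint stands for the part that bears it (a point fixed in the world has none). Each returns a list of dicts, best first, with "score" (0 to 1); they miss things now and then, are a little off and sometimes report something else, mostly with a low value. They report only what shows in the picture. A call takes as long as a camera call. They do not tell look-alikes from the thing itself.
- robot.recognise(name, camera): "centre" ([x, y, z] in m, in world coordinates, good to about 4 mm: the middle of the surface that is visible of it).
- robot.spot_point(name, camera): "centre" ([x, y, z] in m, in world coordinates, good to about 4 mm: a listed point, or the origin of a listed thing).
The state is a dict: "time": time; "joint_positions": joint angles; "qvel": joint speeds; "joint_torque": joint torques, N m; "tool_pos": TCP position; "ee_rot": TCP orientation; "wrist_force": force on the tool from outside, world axes, zero at the start; "wrist_torque": the same for the moment, N m; "width": finger opening in m; "finger_force": force on a finger pad.
Only numpy, scipy, OpenCV 4.12 (cv2) and the standard library are available. Lean on these libraries where they do the work, as an engineer would, in place of code of your own. Each camera call takes 0.05 s, during which the arm holds its last target. There are 200 camera calls.

## Task

Fit the square-eyed crank down onto the upright square shaft of the board clamp until its hub sits fully home. Then wind it clockwise, seen from above, through one and a half to two turns until the clamp's rubber-faced bar meets the edge of the game board, and leave the crank on the shaft.

Things in the scene. Friction and masses are not known exactly. Their poses are not given: they have to be found in the camera images.
- crank: Loose steel crank, 0.39 kg, upright on the table, balanced about its hub. Origin: centre of hub underside; z up, x along the arm to the handle. Hub: block 34 x 34 x 36 mm high, square hole 19.5 mm right through, sides along x and y; carry it by the two bare y sides. Arm and counterweight (28 mm disc at x = -38 mm) lie 21 to 41 mm above the underside. The other crank has a round hub and small round hole.
- crank_handle (a point): Middle of the crank's upright black handle sleeve, 22 mm in diameter and 40 mm high, which spins freely about its own axis. This point is 65 mm along the crank's x from the hub's axis and 56.5 mm above the hub's underside; the top of the 16 mm wide arm is 20 mm below this point. Axes as the crank's.
- shaft_seat (a point): On the axis of the clamp's upright square shaft, at the 32 mm round shoulder where the hub sits, 62 mm above the table. z up; x and y along the square's flats, turning with it. Shaft 16 mm square for 22 mm up, then a taper to a 6 mm tip at 30 mm. The crank fits in any quarter turn, with 12 degrees of play. The grey 70 mm square housing's top is 5 mm below. The clamp base does not move.
- clamp_screw (a joint): Shaft turn in rad, growing clockwise seen from above. Gap between the bar's black rubber face and the near edge of the brown squared board = 25 mm - 2.228 mm x value (14 mm a turn). Starts at 0 to 2; rubber meets board at 11.2; squeezing the rubber, it stops dead at 12.5. Turns stiffly (0.1 N m, 2 N at the handle) and stays where left.
Not all that is in view belongs to the job. Leave any pink look-alike of the crank alone.

How it is judged:
On the way, in this order (a step that is already met when the one before it is completed fails the run):
1. the crank's hub sits home on the square shaft, before the bar is wound shut (horizontal distance between crank and shaft_seat below 0.008 m and z of crank in the frame of shaft_seat between -0.008 and 0.008 m and angle between crank's own z axis and vertical below 0.2 rad and value of joint clamp_screw below 5 rad), for 0.2 s.
2. the bar has come within 3 mm of the board's edge (value of joint clamp_screw above 9.8 rad), for 0.2 s.
At the end, for the whole second after the job is handed in: The rubber face is within 3 mm of the board's edge or pressed against it (screw at 9.8 rad or more), and the crank is at rest on the shaft: hub within 8 mm of the axis and of the shoulder, tilted less than 11 degrees (value of joint clamp_screw above 9.8 rad and horizontal distance between crank and shaft_seat below 0.008 m and z of crank in the frame of shaft_seat between -0.008 and 0.008 m and angle between crank's own z axis and vertical below 0.2 rad and linear speed of crank below 0.02 m/s); the robot touches nothing.
It also fails if it takes over 72 s, if anything falls off the work surface, if the arm or the gripper's body presses on something with over 40 N, if the wrist force passes 120 N, or if a joint passes its speed limit or range.

## Working session

There is one attempt and no reset: what is moved stays moved. The work goes in short steps, Python scripts to look and compute and a tool call to move; the robot and the scene stay as the last step left them, time stands still between calls to the robot, and variables do not carry over. Pictures are saved under pics/ and viewed, at most 10 in all, crops included, and the job is handed in when it is done.

Besides the shell and the picture viewer there is one more tool, called after "Call:" as name(argument=value, ...) on one line, values as JSON. play_rows: Moves the arm, as the interface text tells. Its arguments: {"type":"object","properties":{"translation":{"type":"array","items":{"type":"array","items":{"type":"number","minimum":-1,"maximum":1}}},"twist":{"type":"array","items":{"type":"array","items":{"type":"number","minimum":-1,"maximum":1}}},"gripper":{"type":"array","items":{"type":"number"}}},"required":["translation","twist","gripper"]}

```bash
mkdir -p pics; cat > h.py <<'E'
import cv2,numpy as np
from bench import robot
def snap(cam,name):
    im=robot.snapshot(cam); cv2.imwrite(f'pics/{name}.png',cv2.cvtColor(im,cv2.COLOR_RGB2BGR)); return im
def cm(cam):
    m=robot.camera_model(cam); K=np.array(m['camera_matrix']);R=cv2.Rodrigues(np.array(m['rvec'],float))[0];t=np.array(m['tvec'],float).ravel()
    return K,R,t
def proj(cam,P):
    K,R,t=cm(cam); p=K@(R@np.array(P,float)+t); return p[:2]/p[2]
def atz(cam,uv,z):
    K,R,t=cm(cam); d=R.T@np.linalg.inv(K)@np.array([uv[0],uv[1],1.]); c=-R.T@t
    return c+d*(z-c[2])/d[2]
def tri(u1,u2):
    Ps=[];
    for c in('scene','top'):
        K,R,t=cm(c);Ps.append(K@np.c_[R,t])
    X=cv2.triangulatePoints(Ps[0],Ps[1],np.array(u1,float).reshape(2,1),np.array(u2,float).reshape(2,1)).ravel();return X[:3]/X[3]
E
python3 - <<'E'
from h import *
o=robot.get_obs();print({k:np.round(v,3) for k,v in o.items()})
a=snap('scene','s0');b=snap('top','t0')
for c in('scene','top'):
    K,R,t=cm(c);print(c,-R.T@t,R[2])
    for n in('crank','crank_handle','shaft_seat'):
        for d in robot.spot_point(n,c): print(c,n,np.round(d['centre'],3),round(d['score'],2),np.round(proj(c,d['centre'])))
E
```

```text
{'time': np.float64(0.0), 'joint_positions': array([-1.269,  0.088,  1.372, -0.   ,  1.684, -0.103]), 'qvel': array([-0.002,  0.   , -0.   , -0.   ,  0.002,  0.   ]), 'joint_torque': array([ 2.0000e-03, -3.4018e+01, -3.0243e+01,  7.2000e-02,  3.3000e-02,
       -0.0000e+00]), 'tool_pos': array([ 0.217, -0.505,  0.404]), 'ee_rot': array([-3.139, -0.   ,  0.405]), 'wrist_force': array([0.419, 0.478, 0.071]), 'wrist_torque': array([0.002, 0.002, 0.005]), 'finger_force': np.float64(0.0), 'width': np.float64(0.094)}
scene [ 1.26808158 -0.0472234   0.99377401] [-0.6564642  -0.06663143 -0.75140868]
scene crank [ 0.485 -0.187  0.001] 0.74 [296. 228.]
scene crank [ 0.351 -0.255 -0.001] 0.69 [277. 187.]
scene crank_handle [ 0.54  -0.22   0.054] 0.85 [278. 231.]
scene crank_handle [ 0.307 -0.209  0.054] 0.6 [295. 161.]
scene shaft_seat [0.55  0.126 0.068] 0.47 [430. 242.]
top [ 0.37753539 -0.13038227  0.89043687] [ 0.12295021  0.0058884  -0.99239537]
top crank [ 0.485 -0.188 -0.006] 0.91 [350. 202.]
top crank [ 0.35  -0.258  0.002] 0.84 [387. 266.]
top crank_handle [ 0.541 -0.218  0.06 ] 0.76 [366. 168.]
top crank_handle [ 0.305 -0.211  0.059] 0.62 [367. 292.]
top shaft_seat [0.545 0.126 0.063] 0.5 [190. 171.]
```

View pics/s0.png

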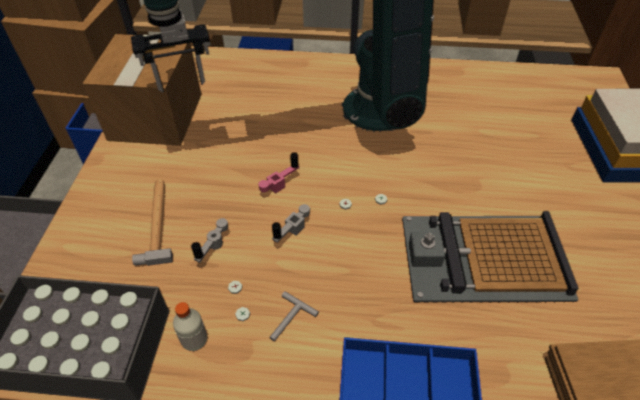

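View pics/t0.png

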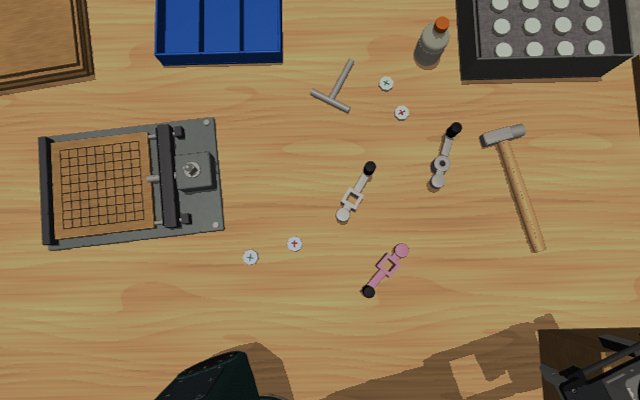

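Candidates for the crank, by top-view pixel:
- Grey crank with a square eye at (352,201), scene (294,222).
- Grey crank with a round hub at (442,163), scene (214,238).
- Pink look-alike at (386,265), scene (277,180).

By the description I choose (352,201). The shaft is at top (190,170), scene (428,240). Next is a close crop to check both.

```bash
python3 - <<'E'
from h import *
a=cv2.imread('pics/s0.png');b=cv2.imread('pics/t0.png')
def c(im,u,v,w=30,h=22):
    return cv2.resize(im[v-h:v+h,u-w:u+w],(400,293),interpolation=cv2.INTER_CUBIC)
cv2.imwrite('pics/c0.png',np.vstack([np.hstack([c(b,355,193,40,30)[:, :],c(b,192,170,30,22)]),np.hstack([c(a,292,223,30,22),c(a,428,242,30,22)])]))
E
```

```text
(no output)
```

View pics/c0.png

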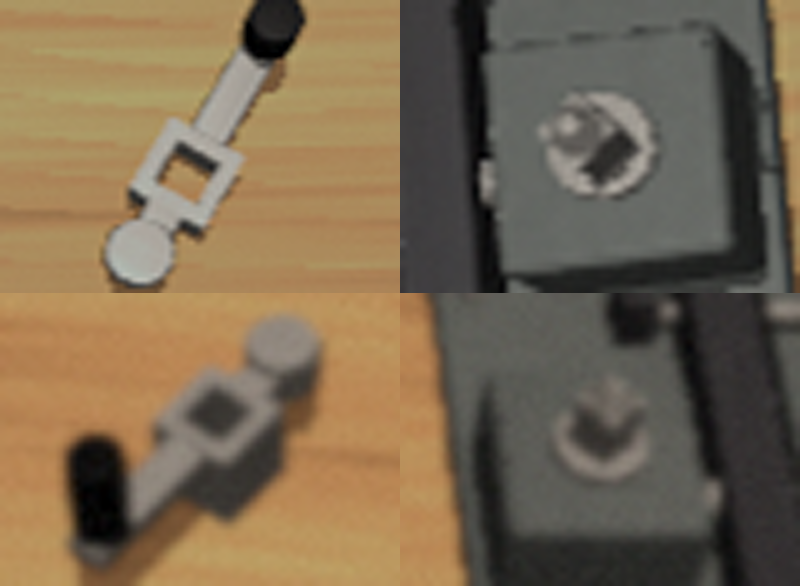

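```bash
python3 - <<'E'
from h import *
print('hub top',tri((295.4,218.9),(352.7,198.4)), atz('top',(352.7,198.4),.036), atz('scene',(295.4,218.9),.036))
print('handle top', atz('top',(315+280/5,163+12/4.88),.0765), 'cw',atz('top',(315+138/5,163+251/4.88),.041))
for p in[(175,118),(243,155),(203,230),(133,188)]: print(atz('top',(315+p[0]/5,163+p[1]/4.88),.036))
print('shoulder',tri((428.2,242),(192,169.5)),atz('top',(192,169.5),.062),atz('scene',(428.2,242),.062),'tip',atz('top',(187.2,166.8),.092))
A=[np.mean([robot.snapshot(c).astype(float) for _ in range(6)],0) for c in('scene','top')]
np.save('avg.npy',A)
o=[]
for im,(u,v),c in zip(A,((428,240),(190,169)),('scene','top')):
    s=26;k=im[v-12:v+13,u-12:u+13].clip(0,255).astype(np.uint8)
    k=cv2.resize(k,(400,400),interpolation=cv2.INTER_CUBIC);k=cv2.convertScaleAbs(k,alpha=1.5)
    o.append(k)
cv2.imwrite('pics/c1.png',cv2.cvtColor(np.hstack(o),cv2.COLOR_RGB2BGR))
E
```

```text
hub top [ 0.48605399 -0.18836592  0.03655827] [ 0.48633068 -0.19073741  0.036     ] [ 0.48557857 -0.18679085  0.036     ]
handle top [ 0.54390657 -0.22492311  0.0765    ] cw [ 0.4543087  -0.16946818  0.041     ]
[ 0.50905574 -0.18607063  0.036     ]
[ 0.49312123 -0.21268142  0.036     ]
[ 0.46272427 -0.19573699  0.036     ]
[ 0.48058906 -0.16846125  0.036     ]
shoulder [0.54716902 0.12329633 0.06290937] [0.54740943 0.12297519 0.062     ] [0.5463145 0.1238893 0.062    ] tip [0.54665665 0.12293972 0.092     ]
```

View pics/c1.png

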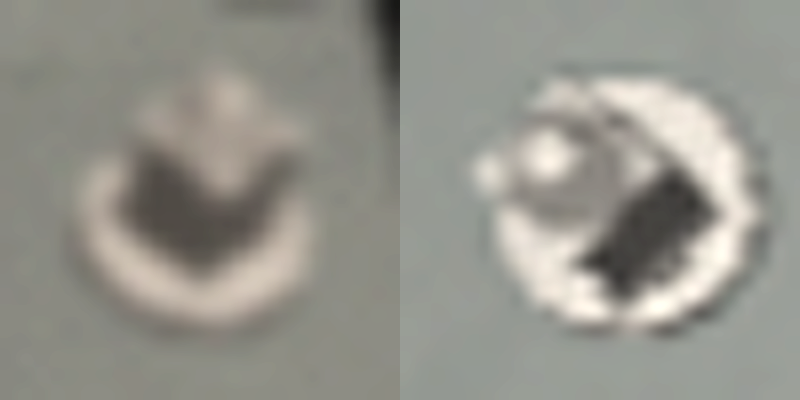

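```bash
python3 - <<'E'
from h import *
q=lambda x,y:(178+(x-400+.5)/16-.5,157+(y+.5)/16-.5)
s=lambda x,y:(416+(x+.5)/16-.5,228+(y+.5)/16-.5)
def yaw(a,b): d=b-a;return round(np.degrees(np.arctan2(d[1],d[0])),1),round(np.hypot(*d[:2])*1000,1)
print('base',yaw(atz('top',q(625,305),.062),atz('top',q(718,215),.062)))
print('up',yaw(atz('top',q(580,262),.084),atz('top',q(690,165),.084)))
print('upper others',yaw(atz('top',q(485,172),.084),atz('top',q(580,262),.084)),yaw(atz('top',q(565,85),.084),atz('top',q(690,165),.084)))
print('scene base L',yaw(atz('scene',s(120,208),.062),atz('scene',s(205,272),.062)),'R',yaw(atz('scene',s(205,272),.062),atz('scene',s(268,225),.062)))
print('upL',yaw(atz('scene',s(138,150),.084),atz('scene',s(225,192),.084)),yaw(atz('scene',s(225,192),.084),atz('scene',s(300,140),.084)))
# model fit: dark face + brightness: compare overlays
A=np.load('avg.npy');o=[]
for Y in(30,38,46):
  for ci,c in enumerate(('scene','top')):
    u,v=((428,240),(190,169))[ci]
    im=cv2.resize(A[ci][v-12:v+13,u-12:u+13].clip(0,255).astype(np.uint8),(260,260),interpolation=cv2.INTER_CUBIC);im=cv2.convertScaleAbs(im,alpha=1.5)
    def pj(P):
        p=proj(c,P);return tuple(int(k) for k in ((p-[u-12,v-12]+.5)*10.4))
    C=np.array([.5470,.1232])
    def ring(h,z):return [pj((*(C+h*np.array([np.cos(np.radians(Y+45+90*i)),np.sin(np.radians(Y+45+90*i))])*2**.5),z)) for i in range(4)]
    b,m,t=ring(.008,.062),ring(.008,.084),ring(.003,.092)
    for r,col in((b,(255,0,0)),(m,(0,255,0)),(t,(0,0,255))): cv2.polylines(im,[np.array(r)],True,col,1)
    circ=[pj((C[0]+.016*np.cos(a),C[1]+.016*np.sin(a),.062)) for a in np.linspace(0,6.3,40)]
    cv2.polylines(im,[np.array(circ)],True,(255,255,0),1)
    o.append(im)
cv2.imwrite('pics/c2.png',cv2.cvtColor(np.vstack([np.hstack(o[0::2]),np.hstack(o[1::2])]),cv2.COLOR_RGB2BGR))
E
```

```text
base (np.float64(-45.9), np.float64(15.6))
up (np.float64(-48.6), np.float64(17.3))
upper others (np.float64(-134.2), np.float64(16.0)) (np.float64(-123.8), np.float64(18.1))
scene base L (np.float64(48.3), np.float64(15.4)) R (np.float64(134.8), np.float64(13.0))
upL (np.float64(61.8), np.float64(13.3)) (np.float64(133.2), np.float64(14.7))
```

View pics/c2.png

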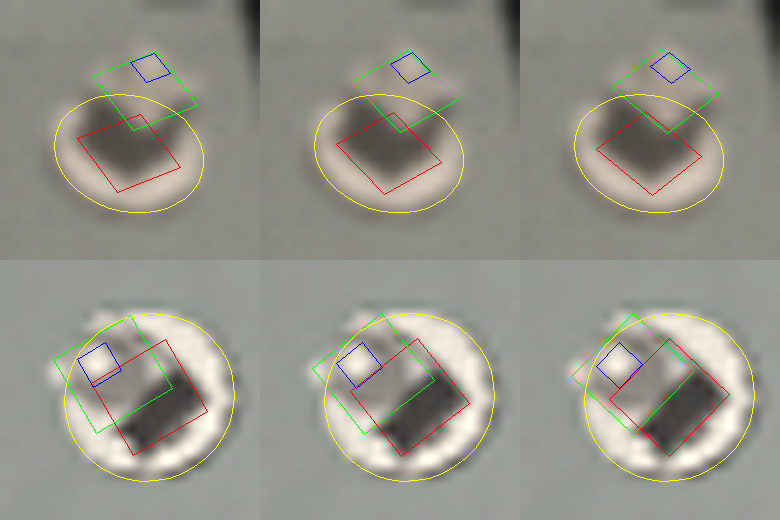

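The chosen crank at (352,198) has the square eye. Its hub is at (0.486, -0.189), measured hub top 36.6 mm, yaw about -31.5°. The shaft shoulder is at (0.547, 0.1235), measured height 62.9 mm, and its flats lie at about 45°.

I'll approach with tool yaw 148.5°, rotating while lowering a little.

Call:
play_rows(translation=[[0,0,0.1],[0,0,0.1],[0,0,0.1],[0,0,0.1],[0,0,0.1],[0,0,0.1],[0,0,0.1],[0,0,0.1]], twist=[[0,0,-1],[0,0,-1],[0,0,-1],[0,0,-1],[0,0,-1],[0,0,-1],[0,0,-1],[0,0,-1]], gripper=[1,1,1,1,1,1,1,1])

```text
time: 1.8
tool_pos: [0.2166, -0.5056, 0.3726]
ee_rot: [3.142, 0.0, 1.209]
wrist_force: [0.8, -0.3, -0.0]
width: 0.0939
finger_force: 0.0
```

Call:
play_rows(translation=[[0,0,0.1],[0,0,0.1],[0,0,0.1],[0,0,0.1],[0,0,0.1],[0,0,0.1],[0,0,0.1],[0,0,0.1]], twist=[[0,0,-1],[0,0,-1],[0,0,-1],[0,0,-1],[0,0,-1],[0,0,-1],[0,0,-1],[0,0,-1]], gripper=[1,1,1,1,1,1,1,1])

```text
time: 2.6
tool_pos: [0.2166, -0.5056, 0.3406]
ee_rot: [3.142, 0.0, 2.009]
wrist_force: [0.5, -0.0, -0.3]
width: 0.0938
finger_force: 0.0
```

Call:
play_rows(translation=[[0,0,0.1],[0,0,0.1],[0,0,0.1],[0,0,0.1],[0,0,0.1],[0,0,0.1],[0,0,0]], twist=[[0,0,-1],[0,0,-1],[0,0,-1],[0,0,-1],[0,0,-1],[0,0,-0.87],[0,0,0]], gripper=[1,1,1,1,1,1,1])

```text
time: 3.3
tool_pos: [0.2129, -0.4988, 0.3201]
ee_rot: [3.128, -0.025, 2.587]
wrist_force: [-17.8, 45.1, 29.4]
width: 0.0939
finger_force: 22.4
```

```bash
cat >> h.py <<'E'
from scipy.spatial.transform import Rotation as Ro
def to(pos,yawdeg=None):
    o=robot.get_obs();R=Ro.from_euler('xyz',o['ee_rot']).as_matrix();p=np.array(o['tool_pos'])
    print('t',round(float(o['time']),2),'pos',p.round(4),'rot',np.degrees(o['ee_rot']).round(2),'F',np.round(o['wrist_force'],1),'w',round(float(o['width']),4),'ff',round(float(o['finger_force']),1),'q6',round(float(o['joint_positions'][5]),2))
    print('shift units',((R.T@(np.array(pos)-p))/.04).round(3))
    if yawdeg is not None:
        print('twist units',((Ro.from_matrix(R).inv()*Ro.from_euler('xyz',[180,0,yawdeg],degrees=True)).as_rotvec()/.1).round(2))
E
python3 -c "
from h import *
to((.486,-.189,.300),148.5)"
```

```text
t 3.3 pos [ 0.2129 -0.4988  0.3201] rot [179.25  -1.41 148.23] F [-17.8  45.1  29.4] w 0.0939 ff 22.4 q6 -2.29
shift units [-1.738 10.171  0.594]
twist units [ 0.13 -0.24 -0.05]
```

The 50 N contact force means a finger is touching the open box beneath the start pose. I'm backing off upward.

Call:
play_rows(translation=[[0,0,-0.5],[0,0.2,-0.8],[0,0.2,-0.8],[0,0,0]], twist=[[0,0,0],[0,0,0],[0,0,0],[0,0,0]], gripper=[1,1,1,1])

```text
time: 3.7
tool_pos: [0.2255, -0.4918, 0.4066]
ee_rot: [-3.135, 0.008, 2.593]
wrist_force: [-0.6, -0.6, -0.1]
width: 0.0942
finger_force: 0.0
```

```bash
python3 -c "
from h import *
to((.486,-.189,.300),148.5);snap('scene','s1')"
```

```text
t 3.7 pos [ 0.2255 -0.4918  0.4066] rot [-179.62    0.48  148.55] F [-0.6 -0.6 -0.1] w 0.0942 ff 0.0 q6 -2.27
shift units [-1.583  9.874  2.614]
twist units [-0.07  0.08  0.01]
```

View pics/s1.png

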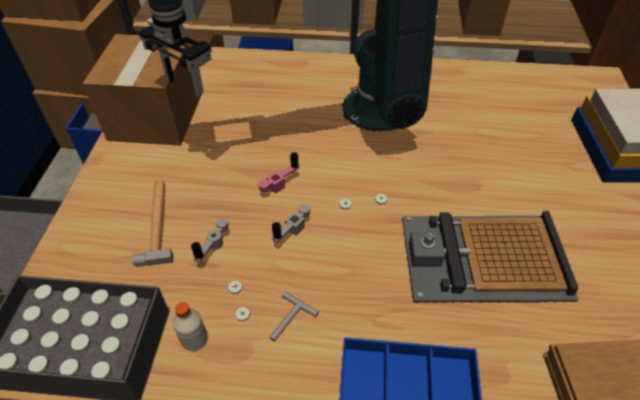

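The view is otherwise as before: the box still stands at about (145,90) and the gripper at (180,55) is free of contact. I'm moving across to the crank, still high up.

Call:
play_rows(translation=[[-0.15,0.9,0],[-0.15,0.9,0],[-0.15,0.9,0],[-0.15,0.9,0],[-0.15,0.9,0],[-0.15,0.9,0],[-0.15,0.9,0],[-0.15,0.9,0]], twist=[[-0.07,0.08,0],[0,0,0],[0,0,0],[0,0,0],[0,0,0],[0,0,0],[0,0,0],[0,0,0]], gripper=[1,1,1,1,1,1,1,1])

```text
time: 4.55
tool_pos: [0.417, -0.2703, 0.4004]
ee_rot: [3.134, -0.01, 2.592]
wrist_force: [0.5, 0.1, -1.3]
width: 0.094
finger_force: 0.0
```

Call:
play_rows(translation=[[-0.1,0.7,0.65],[-0.1,0.7,0.65],[-0.1,0.7,0.65],[-0.1,0.6,0.65],[0,0,0],[0,0,0]], twist=[[0,0,0],[0,0,0],[0,0,0],[0,0,0],[0,0,0],[0,0,0]], gripper=[1,1,1,1,1,1])

```text
time: 5.15
tool_pos: [0.4858, -0.1866, 0.2972]
ee_rot: [3.136, -0.011, 2.593]
wrist_force: [-0.5, -0.1, 0.5]
width: 0.0938
finger_force: 0.0
```

```bash
python3 -c "
from h import *
to((.486,-.189,.204),148.5)
for c in('scene','top'):
    snap(c,c+'2')
    print([(np.round(d['centre'],4),round(d['score'],2)) for d in robot.spot_point('crank',c)])"
```

```text
t 5.15 pos [ 0.4858 -0.1866  0.2972] rot [179.66  -0.65 148.56] F [-0.5 -0.1  0.5] w 0.0938 ff 0.0 q6 -1.5
shift units [-0.061 -0.062  2.33 ]
twist units [ 0.06 -0.11  0.01]
[(array([ 0.4851, -0.1919, -0.0021]), 0.94), (array([ 0.3546, -0.2556, -0.001 ]), 0.53)]
[(array([ 0.4855, -0.1871, -0.0029]), 0.83), (array([ 0.352 , -0.2565,  0.0007]), 0.52)]
```

Call:
play_rows(translation=[[-0.06,-0.06,0.4],[0,0,0.5],[0,0,0.5],[0,0,0.5],[0,0,0.3],[0,0,0.13],[0,0,0],[0,0,0]], twist=[[0.06,-0.11,0],[0,0,0],[0,0,0],[0,0,0],[0,0,0],[0,0,0],[0,0,0],[0,0,0]], gripper=[1,1,1,1,1,1,1,1])

```text
time: 6.15
tool_pos: [0.4875, -0.1903, 0.2066]
ee_rot: [3.141, 0.005, 2.591]
wrist_force: [0.4, 1.0, -0.1]
width: 0.0938
finger_force: 0.0
```

Call:
play_rows(translation=[[0,0,0],[0,0,0],[0,0,0],[0,0,0],[0,0,0],[0,0,0],[0,0,0],[0,0,0]], twist=[[0,0,0],[0,0,0],[0,0,0],[0,0,0],[0,0,0],[0,0,0],[0,0,0],[0,0,0]], gripper=[-1,-1,-1,-1,-1,-1,-1,-1])

```text
time: 6.95
tool_pos: [0.4872, -0.1897, 0.2055]
ee_rot: [3.14, 0.003, 2.592]
wrist_force: [-0.0, 0.2, -1.4]
width: 0.0338
finger_force: 30.0
```

```bash
python3 -c "
from h import *
to((.486,-.189,.204),148.5)"
```

```text
t 6.95 pos [ 0.4872 -0.1897  0.2055] rot [179.89   0.18 148.49] F [-0.   0.2 -1.4] w 0.0338 ff 30.0 q6 -1.5
shift units [ 0.035 -0.002  0.037]
twist units [ 0.02  0.03 -0.  ]
```

Gripped at 33.8 mm, as expected for the hub. I'm lifting, carrying it over the shaft and turning by -13.5°.

Call:
play_rows(translation=[[0,0,-0.4],[0,0,-0.7],[0,0,-0.9],[0,0,-0.9],[0,0,-0.5],[0.28,0.746,0],[0.28,0.746,0],[0.28,0.746,0]], twist=[[0,0,0],[0,0,0],[0,0,0],[0,0,0],[0,0,0],[0,0,0],[0,0,0],[0,0,0]], gripper=[-1,-1,-1,-1,-1,-1,-1,-1])

```text
time: 7.75
tool_pos: [0.5045, -0.095, 0.34]
ee_rot: [3.141, 0.0, 2.591]
wrist_force: [-0.4, 0.2, -4.1]
width: 0.0338
finger_force: 30.0
```

Call:
play_rows(translation=[[0.28,0.746,0],[0.28,0.746,0],[0.28,0.746,0],[0.28,0.746,0],[0.28,0.746,0],[0.28,0.746,0],[0.28,0.746,0],[0,0,0]], twist=[[0,0,0],[0,0,0],[0,0,0],[0,0,0],[0,0,0],[0,0,0],[0,0,0],[0,0,0]], gripper=[-1,-1,-1,-1,-1,-1,-1,-1])

```text
time: 8.55
tool_pos: [0.5469, 0.1265, 0.3394]
ee_rot: [3.141, -0.001, 2.596]
wrist_force: [-0.4, -0.4, -5.5]
width: 0.0336
finger_force: 30.0
```

Call:
play_rows(translation=[[0,0,0],[0,0,0],[0,0,0],[0,0,0],[0,0,0]], twist=[[0,0,0.8],[0,0,0.8],[0,0,0.76],[0,0,0],[0,0,0]], gripper=[-1,-1,-1,-1,-1])

```text
time: 9.05
tool_pos: [0.5469, 0.1227, 0.3404]
ee_rot: [-3.141, 0.002, 2.357]
wrist_force: [-0.8, 0.1, -3.9]
width: 0.034
finger_force: 30.0
```

```bash
python3 - <<'E'
from h import *
to((.547,.1235,.34),135)
A=[snap('scene','s3'),snap('top','t3')]
for c in('scene','top'):
    for n in('crank','crank_handle'): print(c,n,[(np.round(d['centre'],4),round(d['score'],2)) for d in robot.spot_point(n,c)][:3])
o=[]
for im,(u,v),c in zip(A,((425,200),(195,150)),('scene','top')):
    k=im[max(v-50,0):v+50,u-50:u+50]
    o.append(cv2.resize(k,(400,400),interpolation=cv2.INTER_CUBIC))
cv2.imwrite('pics/c3.png',cv2.cvtColor(np.hstack(o),cv2.COLOR_RGB2BGR))
E
```

```text
t 9.05 pos [0.5469 0.1227 0.3404] rot [-1.7998e+02  1.0000e-01  1.3504e+02] F [-0.8  0.1 -3.9] w 0.034 ff 30.0 q6 -0.67
shift units [0.013 0.016 0.01 ]
twist units [-0.    0.02  0.01]
scene crank [(array([ 0.354 , -0.257 ,  0.0006]), 0.92), (array([0.5442, 0.1232, 0.1317]), 0.88), (array([0.5454, 0.1247, 0.0651]), 0.64)]
scene crank_handle [(array([ 0.304 , -0.2089,  0.0552]), 0.84), (array([0.592 , 0.0776, 0.1909]), 0.56)]
top crank [(array([ 0.3517, -0.257 ,  0.002 ]), 0.57), (array([0.5891, 0.0796, 0.191 ]), 0.52)]
top crank_handle [(array([ 0.3042, -0.2104,  0.0601]), 0.72), (array([0.5893, 0.0799, 0.1946]), 0.66)]
```

View pics/c3.png

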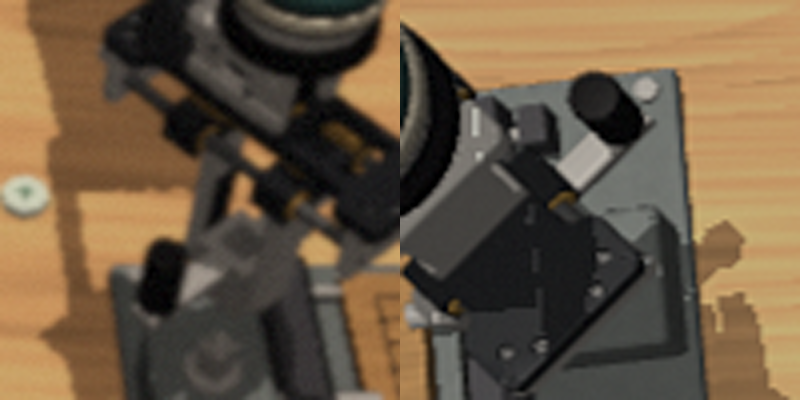

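```bash
python3 - <<'E'
from h import *
d=.065*np.array([2**-.5,-2**-.5])
print('hub from top',atz('top',(193.4,123.9),.2115)[:2]-d,'shaft .5474 .1230')
print('hub from scene',atz('scene',(415.1,211.4),.2115)[:2]-d,'shaft .5463 .1239')
print('eye scene',atz('scene',(375+240.5/4-.5,150+240.5/4-.5),.171))
E
```

```text
hub from top [0.54601146 0.12196966] shaft .5474 .1230
hub from scene [0.54184493 0.11963947] shaft .5463 .1239
eye scene [0.54389691 0.12083754 0.171     ]
```

Call:
play_rows(translation=[[0,0.04,0.3],[0,0,0.4],[0,0,0.3],[0,0,0.1],[0,0,0.1],[0,0,0],[0,0,0]], twist=[[0,0,0],[0,0,0],[0,0,0],[0,0,0],[0,0,0],[0,0,0],[0,0,0]], gripper=[-1,-1,-1,-1,-1,-1,-1])

```text
time: 10.05
tool_pos: [0.5486, 0.1243, 0.294]
ee_rot: [3.139, 0.003, 2.356]
wrist_force: [1.0, 0.6, -4.9]
width: 0.0337
finger_force: 30.0
```

Call:
play_rows(translation=[[0,0,0.05],[0,0,0.05],[0,0,0.05],[0,0,0]], twist=[[0,0,0],[0,0,0],[0,0,0],[0,0,0]], gripper=[-1,-1,-1,-1])

```text
time: 10.45
tool_pos: [0.5483, 0.1242, 0.287]
ee_rot: [3.141, 0.002, 2.356]
wrist_force: [0.3, -0.1, -4.3]
width: 0.0339
finger_force: 30.0
```

```bash
python3 - <<'E'
from h import *
to((.547,.1235,.2675),135)
E
```

```text
t 10.45 pos [0.5483 0.1242 0.287 ] rot [1.7994e+02 1.3000e-01 1.3498e+02] F [ 0.3 -0.1 -4.3] w 0.0339 ff 30.0 q6 -0.66
shift units [ 0.011 -0.036  0.488]
twist units [ 0.01  0.02 -0.  ]
```

Call:
play_rows(translation=[[0,0,0.05],[0,0,0.05],[0,0,0.05],[0,0,0.05],[0,0,0.05],[0,0,0]], twist=[[0,0,0],[0,0,0],[0,0,0],[0,0,0],[0,0,0],[0,0,0]], gripper=[-1,-1,-1,-1,-1,-1])

```text
time: 11.05
tool_pos: [0.5483, 0.1242, 0.277]
ee_rot: [3.141, 0.002, 2.356]
wrist_force: [-0.6, -0.3, -4.4]
width: 0.0336
finger_force: 30.0
```

Call:
play_rows(translation=[[0,0,0.05],[0,0,0.05],[0,0,0.05],[0,0,0]], twist=[[0,0,0],[0,0,0],[0,0,0],[0,0,0]], gripper=[-1,-1,-1,-1])

```text
time: 11.45
tool_pos: [0.5483, 0.1242, 0.2709]
ee_rot: [3.141, 0.002, 2.356]
wrist_force: [0.0, 0.2, -5.1]
width: 0.0337
finger_force: 30.0
```

Call:
play_rows(translation=[[0,0,0.04],[0,0,0.03],[0,0,0]], twist=[[0,0,0],[0,0,0],[0,0,0]], gripper=[-1,-1,-1])

```text
time: 11.75
tool_pos: [0.5484, 0.1242, 0.2684]
ee_rot: [3.14, 0.002, 2.356]
wrist_force: [-0.3, 0.5, -4.9]
width: 0.0339
finger_force: 30.0
```

```bash
python3 - <<'E'
from h import *
to((.547,.1235,.2675),135)
A=[snap('scene','s4'),snap('top','t4')]
for c in('scene','top'):
    for n in('crank','crank_handle'): print(c,n,[(np.round(d['centre'],4),round(d['score'],2)) for d in robot.spot_point(n,c)][:3])
o=[]
for im,(u,v),c in zip(A,((425,220),(195,160)),('scene','top')):
    k=im[max(v-40,0):v+40,u-40:u+40]
    o.append(cv2.resize(k,(400,400),interpolation=cv2.INTER_CUBIC))
cv2.imwrite('pics/c4.png',cv2.cvtColor(np.hstack(o),cv2.COLOR_RGB2BGR))
E
```

```text
t 11.75 pos [0.5484 0.1242 0.2684] rot [1.7993e+02 1.4000e-01 1.3498e+02] F [-0.3  0.5 -4.9] w 0.0339 ff 30.0 q6 -0.66
shift units [ 0.011 -0.038  0.022]
twist units [ 0.01  0.02 -0.  ]
scene crank [(array([0.5487, 0.1224, 0.0589]), 0.79), (array([ 0.3528, -0.2541,  0.0014]), 0.66)]
scene crank_handle [(array([ 0.3062, -0.2091,  0.0554]), 0.88), (array([0.591 , 0.0811, 0.1177]), 0.6)]
top crank [(array([ 0.3521, -0.2597,  0.0024]), 0.81)]
top crank_handle [(array([0.5937, 0.081 , 0.1221]), 0.69), (array([ 0.3049, -0.2153,  0.0577]), 0.67)]
```

View pics/c4.png

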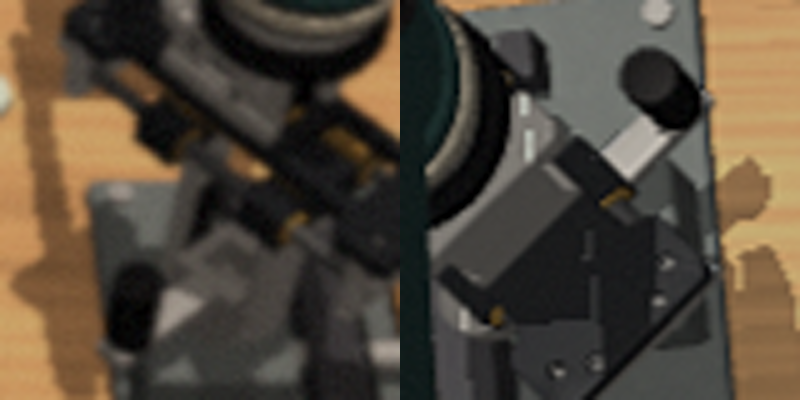

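The hub looks seated on the shoulder, with the handle at scene crop (135,300) and nothing pressing. I'm releasing and lifting clear.

Call:
play_rows(translation=[[0,0,0],[0,0,0],[0,0,0],[0,0,0],[0,0,-0.2],[0,0,-0.5],[0,0,-0.8],[0,0,-0.8]], twist=[[0,0,0],[0,0,0],[0,0,0],[0,0,0],[0,0,0],[0,0,0],[0,0,0],[0,0,0]], gripper=[0.17,0.17,0.17,0.17,0.17,0.17,0.17,0.17])

```text
time: 12.85
tool_pos: [0.548, 0.1243, 0.3618]
ee_rot: [3.141, 0.002, 2.356]
wrist_force: [0.5, -0.5, 0.3]
width: 0.0549
finger_force: 0.0
```

```bash
python3 - <<'E'
from h import *
to((.594,.078,.36),135)
A=[snap('scene','s5'),snap('top','t5')]
for c in('scene','top'):
    for n in('crank','crank_handle'): print(c,n,[(np.round(d['centre'],4),round(d['score'],2)) for d in robot.spot_point(n,c)][:3])
o=[]
for im,(u,v),c in zip(A,((425,220),(195,160)),('scene','top')):
    k=im[max(v-40,0):v+40,u-40:u+40]
    o.append(cv2.resize(k,(400,400),interpolation=cv2.INTER_CUBIC))
cv2.imwrite('pics/c5.png',cv2.cvtColor(np.hstack(o),cv2.COLOR_RGB2BGR))
E
```

```text
t 12.85 pos [0.548  0.1243 0.3618] rot [1.7994e+02 1.3000e-01 1.3498e+02] F [ 0.5 -0.5  0.3] w 0.0549 ff 0.0 q6 -0.66
shift units [-1.632 -0.005  0.049]
twist units [ 0.01  0.02 -0.  ]
scene crank [(array([0.5454, 0.1242, 0.0606]), 0.86), (array([ 3.55e-01, -2.55e-01,  1.00e-04]), 0.86)]
scene crank_handle [(array([ 0.3072, -0.2098,  0.0562]), 0.85), (array([0.5915, 0.0764, 0.1163]), 0.69)]
top crank [(array([ 0.3495, -0.2567,  0.0021]), 0.92), (array([0.5438, 0.1239, 0.0577]), 0.66)]
top crank_handle [(array([0.5904, 0.0814, 0.1199]), 0.9), (array([ 0.3068, -0.2123,  0.0624]), 0.76)]
```

View pics/c5.png

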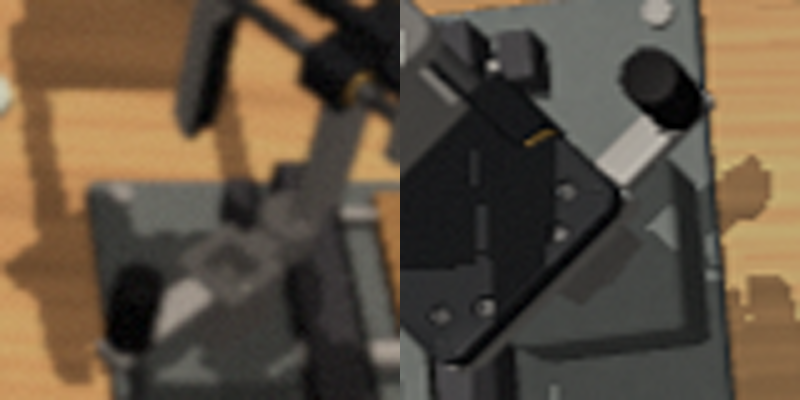

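The crank is seated, with the hub at scene crop (230,260) and the handle at top crop (653,78). I'm measuring the handle and the starting gap for the winding.

```bash
python3 - <<'E'
from h import *
h=atz('top',(205.2,135.2),.1385);print('handle',h, 'scene',atz('scene',(385+133/5-.5,180+268/5-.5),.1385))
to((h[0],h[1],.302),135)
# gap profile in t0 along screw direction (y), rows across board
A=np.load('avg.npy')[1]
for r in(160,170,195,205): print(r,A[r,140:182].mean(1).astype(int))
for uv in((150,170),(158,170)):
    print(atz('top',uv,.02))
E
```

```text
handle [0.59363027 0.07674102 0.1385    ] scene [0.58534609 0.07509956 0.1385    ]
t 13.15 pos [0.5479 0.1243 0.3592] rot [-1.7998e+02  7.0000e-02  1.3498e+02] F [ 0.1  0.7 -0. ] w 0.055 ff 0.0 q6 -0.66
shift units [-1.648 -0.03   1.432]
twist units [-0.    0.01 -0.  ]
160 [ 90 111 109 108 108 109 109 110 113  76  29  42  82  95  95  94  96  76
  36  49  66  62  60  61  62  62  63  63  64  64  59  36  15  15  36  82
  99  99  99  99 100 100]
170 [ 62  91 111 110 111 111 112 113 115  83  37  29  47  83  96  95  96  98
  68  23  48  64  62  62  61  62  63  63  62  64  66  57  32  15  13  55
  92 101 100 100 101 100]
195 [110  74  71 103 112 113 113 113 114 113 117  82  34  33  84 100  97  97
  98 102  65  12  51  65  63  63  63  63  64  65  66  65  67  56  31  15
  18  15  38  87 102  99]
205 [116 116  72  86 109 107 106 104 102 102 103 108  72  25  55  89 101 101
 101 102  91  51  19  54  65  62  63  64  62  63  66  66  66  67  48  22
  16  17  14  48  89 101]
[0.55709167 0.22229591 0.02      ]
[0.55668871 0.20581    0.02      ]
```

Call:
play_rows(translation=[[-0.6,-0.02,0],[-0.6,-0.01,0],[-0.43,0,0],[0,0,0.5],[0,0,0.5],[0,0,0.4],[0,0,0]], twist=[[0,0,0],[0,0,0],[0,0,0],[0,0,0],[0,0,0],[0,0,0],[0,0,0]], gripper=[0.17,0.17,0.17,0.17,0.17,0.17,0.17])

```text
time: 13.85
tool_pos: [0.5927, 0.0771, 0.3002]
ee_rot: [-3.137, -0.003, 2.355]
wrist_force: [-0.3, -0.4, 0.1]
width: 0.0553
finger_force: 0.0
```

Call:
play_rows(translation=[[0,0,0],[0,0,0],[0,0,0],[0,0,0],[0,0,0]], twist=[[0,0,0],[0,0,0],[0,0,0],[0,0,0],[0,0,0]], gripper=[-1,-1,-1,-1,-1])

```text
time: 14.35
tool_pos: [0.5937, 0.0774, 0.3057]
ee_rot: [3.139, 0.004, 2.356]
wrist_force: [0.3, -0.1, 1.4]
width: 0.0214
finger_force: 30.0
```

```bash
python3 - <<'E'
from h import *
to((.594,.078,.303),135)
a=np.radians(180+15*np.arange(25));P=65*np.c_[np.cos(a),np.sin(a)]/40
print(np.diff(P,axis=0).round(2).tolist())
E
```

```text
t 14.35 pos [0.5937 0.0774 0.3057] rot [179.84   0.22 134.98] F [ 0.3 -0.1  1.4] w 0.0214 ff 30.0 q6 -0.75
shift units [0.007 0.016 0.067]
twist units [ 0.03  0.04 -0.  ]
[[0.06, -0.42], [0.16, -0.39], [0.26, -0.34], [0.34, -0.26], [0.39, -0.16], [0.42, -0.06], [0.42, 0.06], [0.39, 0.16], [0.34, 0.26], [0.26, 0.34], [0.16, 0.39], [0.06, 0.42], [-0.06, 0.42], [-0.16, 0.39], [-0.26, 0.34], [-0.34, 0.26], [-0.39, 0.16], [-0.42, 0.06], [-0.42, -0.06], [-0.39, -0.16], [-0.34, -0.26], [-0.26, -0.34], [-0.16, -0.39], [-0.06, -0.42]]
```

Gripped the sleeve at 21.4 mm. I'm winding in 15° chords.

Call:
play_rows(translation=[[0.06,-0.42,0],[0.16,-0.39,0],[0.26,-0.34,0],[0.34,-0.26,0],[0.39,-0.16,0],[0.42,-0.06,0],[0.42,0.06,0],[0.39,0.16,0]], twist=[[0,0,0],[0,0,0],[0,0,0],[0,0,0],[0,0,0],[0,0,0],[0,0,0],[0,0,0]], gripper=[-1,-1,-1,-1,-1,-1,-1,-1])

```text
time: 15.15
tool_pos: [0.4841, 0.107, 0.3055]
ee_rot: [3.14, 0.005, 2.355]
wrist_force: [3.3, -2.0, 0.3]
width: 0.0216
finger_force: 30.0
```

```bash
python3 - <<'E'
from h import *
to((.548+.065*np.cos(np.radians(-165)),.1237+.065*np.sin(np.radians(-165)),.304),135)
for c in('scene','top'):
    for n in('crank','crank_handle'): print(c,n,[(np.round(d['centre'],4),round(d['score'],2)) for d in robot.spot_point(n,c)][:3])
E
```

```text
t 15.15 pos [0.4841 0.107  0.3055] rot [179.89   0.27 134.95] F [ 3.3 -2.   0.3] w 0.0216 ff 30.0 q6 -0.68
shift units [-0.023  0.018  0.037]
twist units [ 0.02  0.05 -0.01]
scene crank [(array([0.5454, 0.1242, 0.0606]), 0.86), (array([ 3.55e-01, -2.55e-01,  1.00e-04]), 0.86)]
scene crank_handle [(array([ 0.3072, -0.2098,  0.0562]), 0.85), (array([0.5915, 0.0764, 0.1163]), 0.69)]
top crank [(array([ 0.3495, -0.2567,  0.0021]), 0.92), (array([0.5438, 0.1239, 0.0577]), 0.66)]
top crank_handle [(array([0.5904, 0.0814, 0.1199]), 0.9), (array([ 0.3068, -0.2123,  0.0624]), 0.76)]
```

Forces are small, about 4 N. Continuing to 3/4 and then one full turn.

Call:
play_rows(translation=[[0.34,0.26,0],[0.26,0.34,0],[0.16,0.39,0],[0.06,0.42,0],[-0.06,0.42,0],[-0.16,0.39,0],[-0.26,0.34,0],[-0.34,0.26,0]], twist=[[0,0,0],[0,0,0],[0,0,0],[0,0,0],[0,0,0],[0,0,0],[0,0,0],[0,0,0]], gripper=[-1,-1,-1,-1,-1,-1,-1,-1])

```text
time: 16.15
tool_pos: [0.5648, 0.1867, 0.3052]
ee_rot: [-3.141, 0.001, 2.357]
wrist_force: [-3.9, -2.3, 5.9]
width: 0.0215
finger_force: 30.0
```

Call:
play_rows(translation=[[-0.39,0.16,0],[-0.42,0.06,0],[-0.42,-0.06,0],[-0.39,-0.16,0],[-0.34,-0.26,0],[-0.26,-0.34,0],[-0.16,-0.39,0],[-0.06,-0.42,0]], twist=[[0,0,0],[0,0,0],[0,0,0],[0,0,0],[0,0,0],[0,0,0],[0,0,0],[0,0,0]], gripper=[-1,-1,-1,-1,-1,-1,-1,-1])

```text
time: 16.95
tool_pos: [0.5937, 0.0766, 0.3052]
ee_rot: [3.138, 0.003, 2.356]
wrist_force: [0.5, 3.3, 4.5]
width: 0.0213
finger_force: 30.0
```

```bash
python3 - <<'E'
from h import *
to((.5940,.0777,.304),135)
A=robot.snapshot('top').astype(float);snap('scene','s6')
for r in(160,170,195,205): print(r,A[r,140:182].mean(1).astype(int))
for c in('scene','top'):
    for n in('crank','crank_handle'): print(c,n,[(np.round(d['centre'],4),round(d['score'],2)) for d in robot.spot_point(n,c)][:3])
E
```

```text
t 16.95 pos [0.5937 0.0766 0.3052] rot [1.7978e+02 1.6000e-01 1.3497e+02] F [0.5 3.3 4.5] w 0.0213 ff 30.0 q6 -0.75
shift units [0.013 0.025 0.03 ]
twist units [ 0.04  0.03 -0.  ]
160 [108 133 130 131 118  89  76  80  78  79  79  79  78  79  79  78  79  80
  79  83  73  51  31  20  20  22  25  25  25  24  23  28  25  24  22  24
  23  23  23  22  24  23]
170 [ 75 109 133 134 109  76  75  79  79  78  78  79  78  79  80  80  79  79
  80  82  71  50  28  22  26  22  24  24  24  22  24  24  24  25  24  23
  25  23  23  23  24  22]
195 [58 54 53 52 48 61 78 79 77 77 78 78 77 78 77 78 78 78 78 83 74 57 34 21
 21 24 23 25 21 25 23 22 26 23 23 24 23 23 26 22 24 23]
205 [54 55 55 53 51 49 56 67 70 70 70 69 69 70 69 70 68 69 71 69 70 67 60 41
 25 23 25 25 23 25 23 25 24 25 22 23 23 24 23 25 23 25]
scene crank [(array([0.5476, 0.1248, 0.0624]), 0.79), (array([ 0.3569, -0.2548,  0.0008]), 0.55)]
scene crank_handle [(array([ 0.3072, -0.21  ,  0.0573]), 0.89), (array([0.5919, 0.0752, 0.1172]), 0.51)]
top crank [(array([ 0.3505, -0.256 ,  0.0008]), 0.8), (array([0.5451, 0.1258, 0.0608]), 0.51)]
top crank_handle [(array([ 0.3041, -0.2124,  0.0608]), 0.58)]
```

Call:
play_rows(translation=[[0.06,-0.42,0],[0.16,-0.39,0],[0.26,-0.34,0],[0.34,-0.26,0],[0.39,-0.16,0],[0.42,-0.06,0],[0.42,0.06,0],[0.39,0.16,0]], twist=[[0,0,0],[0,0,0],[0,0,0],[0,0,0],[0,0,0],[0,0,0],[0,0,0],[0,0,0]], gripper=[-1,-1,-1,-1,-1,-1,-1,-1])

```text
time: 18.05
tool_pos: [0.4843, 0.1066, 0.3052]
ee_rot: [3.141, 0.006, 2.355]
wrist_force: [2.3, -3.0, 4.5]
width: 0.0213
finger_force: 30.0
```

Call:
play_rows(translation=[[0.34,0.26,0],[0.26,0.34,0],[0.16,0.39,0],[0,0,0]], twist=[[0,0,0],[0,0,0],[0,0,0],[0,0,0]], gripper=[-1,-1,-1,-1])

```text
time: 18.45
tool_pos: [0.4917, 0.158, 0.305]
ee_rot: [3.138, 0.004, 2.358]
wrist_force: [0.0, 0.8, 6.5]
width: 0.0212
finger_force: 30.0
```

```bash
cat > g.py <<'E'
from h import *
o=robot.get_obs();p=np.array(o['tool_pos'])-[.548,.1237,0];r=p[:2];F=np.array(o['wrist_force'])
print('yaw',np.degrees(np.arctan2(r[1],r[0])).round(1),'rad',np.hypot(*r).round(4),'F',F.round(1),'tangential resist',((F[0]*r[1]-F[1]*r[0])/np.hypot(*r)).round(1),'w',o['width'],'t',o['time'])
# bar sits between rail posts: gap measured in the scene camera
im=robot.snapshot('scene').astype(float);im0=np.load('avg.npy')[0]
for r_ in(235,250,262,272): print(r_,im0[r_,440:485].mean(1).astype(int),'\n   ',im[r_,440:485].mean(1).astype(int))
E
python3 g.py
```

```text
yaw 148.7 rad 0.0659 F [0.  0.8 6.5] tangential resist 0.7 w 0.021155677579268745 t 18.45
235 [ 72  45  21  18  32  45  49  50  50  50  50  49  51  54  48  47  67  84
  89  89  84  66  50  72  98 105 106 104 104 104  95  80  67  73  77  81
  83  80  70  62  73  78  77  78  79] 
    [ 60  56  58  54  52  53  53  52  43  30  21  17  30  43  55  53  56  57
  54  51  40  33  26  33  67  97 110 110 110 111 104  86  74  82  84  87
  89  87  76  67  82  86  83  83  86]
250 [ 92  92  92 100 114 102  59  36  45  49  49  48  49  49  48  51  53  45
  54  97 132 141 141 141 140 140 140 140 140 138 128 114 109 105  92  81
  98 106 107 106 108 104  89  83  97] 
    [100  99 103 107 133 148 156 154 145 126 103  91  91  84  67  38  26  28
  30  33  33  41  46  52  55  63  56  71 117 144 139 124 122 115 102  91
 106 113 113 117 116 111  96  90 105]
262 [ 39  41  49  67  77  64  36  17  15  28  41  47  49  48  49  49  49  49
  49  47  40  44  67  82  85  85  80  66  48  62  89 106 109 108 107 108
 105  91  80  94 100 101  99  98  94] 
    [ 42  47  56  76  89  94  94  95  94  96  92  93  88  76  50  25  18  15
  34  47  51  54  54  51  52  54  51  56  49  46  60  94 114 117 117 119
 112  99  84 100 110 108 109 107 103]
272 [ 89  88  88  87  87  84  74  52  30  17  16  27  42  48  49  50  50  48
  48  49  50  53  46  42  63  80  84  86  82  72  53  50  78 104 112 111
 110 109 108 100  88  88 105 109 110] 
    [ 96  94  97  95  98  94  94  94  97  98  95  96  95  96  93  88  65  34
  16  19  27  42  54  52  54  54  54  56  53  56  53  44  54  89 113 118
 120 118 119 110  95  96 113 119 120]
```

After about 1.46 turns the bar edge has moved about 8.6 px (around 20 mm), so the gap is nearly closed. Continuing in small steps while watching the force.

Call:
play_rows(translation=[[0.06,0.42,0],[-0.06,0.42,0],[0,0,0]], twist=[[0,0,0],[0,0,0],[0,0,0]], gripper=[-1,-1,-1])

```text
time: 18.8
tool_pos: [0.5161, 0.1811, 0.305]
ee_rot: [3.139, 0.005, 2.357]
wrist_force: [0.6, -0.6, 6.3]
width: 0.0213
finger_force: 30.0
```

```bash
python3 g.py | grep -A1 -E "yaw|^262|^272" | cut -c1-90; python3 -c "
from h import *
im=robot.snapshot('scene').astype(float)
for r in(262,267,272):print(im[r,450:480].mean(1).astype(int))"
```

```text
yaw 119.1 rad 0.0657 F [ 0.6 -0.6  6.3] tangential resist 0.2 w 0.021331566508920752 t 18.
235 [ 72  45  21  18  32  45  49  50  50  50  50  49  51  54  48  47  67  84
--
262 [ 39  41  49  67  77  64  36  17  15  28  41  47  49  48  49  49  49  49
  49  47  40  44  67  82  85  85  80  66  48  62  89 106 109 108 107 108
--
272 [ 89  88  88  87  87  84  74  52  30  17  16  27  42  48  49  50  50  48
  48  49  50  53  46  42  63  80  84  86  82  72  53  50  78 104 112 111
[ 95  93  91  92  74  42  17  15  20  37  52  57  53  54  54  51  46  36
  32  29  31  56  87 103 109 118 115  99  87 100]
[ 96  97  97  94  92  72  47  27  12  20  38  52  54  54  54  54  57  56
  56  55  42  44  79 108 118 119 121 116 106  91]
[ 97  97  97  98  99  94  75  47  25  15  24  37  50  55  56  54  56  55
  54  56  53  48  48  76 107 119 121 120 118 108]
```

Call:
play_rows(translation=[[-0.16,0.39,0],[-0.26,0.34,0],[0,0,0]], twist=[[0,0,0],[0,0,0],[0,0,0]], gripper=[-1,-1,-1])

```text
time: 19.2
tool_pos: [0.5488, 0.1891, 0.305]
ee_rot: [3.14, 0.005, 2.356]
wrist_force: [0.7, -1.8, 5.9]
width: 0.0215
finger_force: 30.0
```

```bash
python3 g.py | grep yaw; python3 -c "
from h import *
im=robot.snapshot('scene').astype(float)
for r in(262,267,272):print(im[r,450:480].mean(1).astype(int))"
```

```text
yaw 89.3 rad 0.0654 F [ 0.7 -1.8  5.9] tangential resist 0.7 w 0.02150715601444088 t 19.2
[50 55 51 56 50 35 25 15 20 25 35 36 31 28 30 32 32 38 36 27 26 43 62 68
 68 67 66 55 50 58]
[82 70 72 73 67 61 51 31 20 21 36 47 53 56 55 46 32 30 32 29 29 27 34 51
 65 67 68 68 59 48]
[ 98  98  98  99 101  98  91  72  41  22  18  27  45  55  58  53  54  52
  45  36  34  31  28  29  49  64  70  72  69  64]
```

Call:
play_rows(translation=[[-0.34,0.26,0],[0,0,0]], twist=[[0,0,0],[0,0,0]], gripper=[-1,-1])

```text
time: 19.5
tool_pos: [0.5654, 0.1866, 0.305]
ee_rot: [3.141, 0.004, 2.356]
wrist_force: [0.2, -0.7, 5.9]
width: 0.0214
finger_force: 30.0
```

Call:
play_rows(translation=[[-0.39,0.16,0],[0,0,0]], twist=[[0,0,0],[0,0,0]], gripper=[-1,-1])

```text
time: 19.7
tool_pos: [0.5808, 0.1799, 0.3051]
ee_rot: [3.141, 0.004, 2.356]
wrist_force: [0.7, -1.1, 6.1]
width: 0.0215
finger_force: 30.0
```

```bash
python3 g.py | grep yaw
```

```text
yaw 59.7 rad 0.0651 F [ 0.7 -1.1  6.1] tangential resist 1.2 w 0.021473350337245036 t 19.7
```

Call:
play_rows(translation=[[-0.42,0.06,0],[0,0,0]], twist=[[0,0,0],[0,0,0]], gripper=[-1,-1])

```text
time: 19.95
tool_pos: [0.5942, 0.1695, 0.3051]
ee_rot: [3.141, 0.003, 2.356]
wrist_force: [-0.7, -0.8, 6.8]
width: 0.0213
finger_force: 30.0
```

Call:
play_rows(translation=[[-0.42,-0.06,0],[0,0,0]], twist=[[0,0,0],[0,0,0]], gripper=[-1,-1])

```text
time: 20.15
tool_pos: [0.6043, 0.1559, 0.3052]
ee_rot: [3.14, 0.003, 2.356]
wrist_force: [0.5, -1.1, 6.9]
width: 0.0213
finger_force: 30.0
```

```bash
python3 g.py | grep yaw
```

```text
yaw 29.8 rad 0.0649 F [ 0.5 -1.1  6.9] tangential resist 1.2 w 0.02125266891651849 t 20.15
```

Call:
play_rows(translation=[[-0.39,-0.16,0]], twist=[[0,0,0]], gripper=[-1])

```text
time: 20.3
tool_pos: [0.6099, 0.1429, 0.3053]
ee_rot: [3.138, 0.0, 2.359]
wrist_force: [-0.8, 2.3, 4.6]
width: 0.0215
finger_force: 30.0
```

```bash
python3 g.py | grep yaw; python3 - <<'E'
from h import *
A=[snap('scene','s7'),snap('top','t7')]
for c in('scene','top'):
    for n in('crank','crank_handle'): print(c,n,[(np.round(d['centre'],4),round(d['score'],2)) for d in robot.spot_point(n,c)][:3])
E
```

```text
yaw 17.2 rad 0.0648 F [-0.8  2.3  4.6] tangential resist -2.5 w 0.021536391439740593 t 20.3
scene crank [(array([ 0.3542, -0.2532, -0.0019]), 0.74)]
scene crank_handle [(array([0.6086, 0.1449, 0.1175]), 0.82), (array([ 0.3056, -0.212 ,  0.0561]), 0.73)]
top crank [(array([0.5425, 0.1224, 0.0607]), 0.77), (array([ 0.3493, -0.2553, -0.0007]), 0.56)]
top crank_handle [(array([ 0.3015, -0.2114,  0.0607]), 0.97)]
```

Call:
play_rows(translation=[[-0.34,-0.26,0]], twist=[[0,0,0]], gripper=[-1])

```text
time: 20.75
tool_pos: [0.6126, 0.1261, 0.3054]
ee_rot: [3.137, 0.001, 2.359]
wrist_force: [-0.7, 2.5, 3.9]
width: 0.022
finger_force: 30.0
```

```bash
python3 g.py | grep yaw; python3 - <<'E'
from h import *
A=[snap('scene','s8'),snap('top','t8')]
k=[cv2.resize(im[v-40:v+40,u-40:u+40],(400,400),interpolation=cv2.INTER_CUBIC) for im,(u,v) in zip(A,((450,250),(165,190)))]
cv2.imwrite('pics/c8.png',cv2.cvtColor(cv2.convertScaleAbs(np.hstack(k),alpha=1.6),cv2.COLOR_RGB2BGR))
E
```

```text
yaw 2.2 rad 0.0646 F [-0.7  2.5  3.9] tangential resist -2.5 w 0.02197171157110088 t 20.75
```

View pics/c8.png

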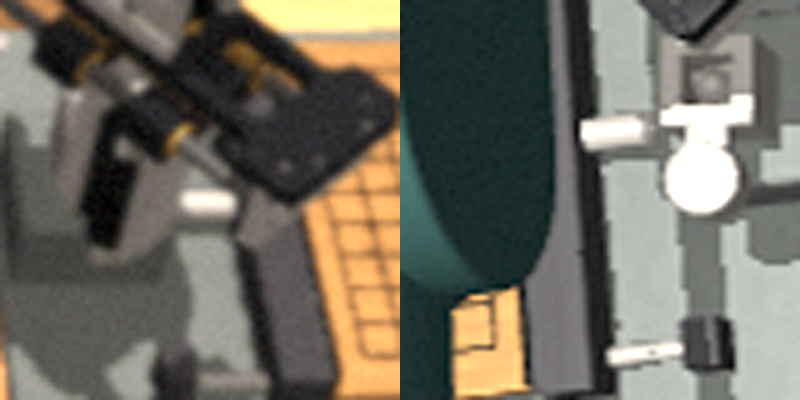

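The bar at top crop (560,330) now lies right against the board edge with no deck showing between them, and the eye sits round the shaft at (707,80). At about 1.87 turns the screw is at 11.5 rad or more. I'm releasing the handle and lifting away.

Call:
play_rows(translation=[[0,0,0],[0,0,0],[0,0,0],[0,0,0],[0,0,-0.3],[0,0,-0.7],[0,0,-0.8],[0,0,-0.8]], twist=[[0,0,0],[0,0,0],[0,0,0],[0,0,0],[0,0,0],[0,0,0],[0,0,0],[0,0,0]], gripper=[0.1,0.1,0.1,0.1,0.1,0.1,0.1,0.1])

```text
time: 21.7
tool_pos: [0.612, 0.1235, 0.4107]
ee_rot: [3.14, 0.003, 2.356]
wrist_force: [1.1, 0.0, 1.2]
width: 0.0519
finger_force: 0.0
```

Call:
play_rows(translation=[[-0.7,-0.7,-0.5],[-0.7,-0.7,-0.5],[-0.7,-0.7,0],[-0.7,-0.7,0],[0,0,0],[0,0,0]], twist=[[0,0,0],[0,0,0],[0,0,0],[0,0,0],[0,0,0],[0,0,0]], gripper=[0.1,0.1,0.1,0.1,0.1,0.1])

```text
time: 22.3
tool_pos: [0.6119, -0.0356, 0.4497]
ee_rot: [3.139, 0.003, 2.354]
wrist_force: [-0.6, 0.4, -0.8]
width: 0.0519
finger_force: 0.0
```

```bash
python3 - <<'E'
from h import *
to((.6,.05,.4))
A=[snap('scene','s9'),snap('top','t9')]
for c in('scene','top'):
    for n in('crank','crank_handle'): print(c,n,[(np.round(d['centre'],4),round(d['score'],2)) for d in robot.spot_point(n,c)][:3])
B=np.load('avg.npy')
for r in(262,272): print(A[0][r,440:485].astype(float).mean(1).astype(int))
for r in(195,205): print(A[1][r,140:182].astype(float).mean(1).astype(int))
E
```

```text
t 22.3 pos [ 0.6119 -0.0356  0.4497] rot [1.7985e+02 1.6000e-01 1.3487e+02] F [-0.6  0.4 -0.8] w 0.0519 ff 0.0 q6 -0.93
shift units [1.731 1.296 1.241]
scene crank [(array([0.5458, 0.1246, 0.0617]), 0.94), (array([ 0.3535, -0.2548,  0.0006]), 0.59)]
scene crank_handle [(array([0.6087, 0.1244, 0.1181]), 0.83), (array([ 0.3049, -0.2096,  0.0567]), 0.8)]
top crank [(array([ 3.515e-01, -2.551e-01,  1.000e-04]), 0.63)]
top crank_handle [(array([ 0.3036, -0.2148,  0.0614]), 0.77), (array([0.6118, 0.1284, 0.1191]), 0.76)]
[ 43  44  52  72  84  89  90  93  91  92  92  91  90  93  90  87  69  43
  15  13  24  35  48  52  54  52  55  51  51  54  51  44  44  78 106 118
 110  96  83  98 108 107 106 102  98]
[ 94  93  91  92  93  92  93  93  93  95  93  94  88  91  93  95  94  88
  73  49  20  13  15  28  41  51  51  53  52  50  51  51  53  44  39  68
  99 111 114 105  93  92 112 117 115]
[92 92 93 95 95 96 97 96 96 95 96 94 95 94 92 93 92 91 91 89 88 88 63 39
 41 41 35 33 27 27 26 28 29 23 25 27 27 31 42 47 47 50]
[93 93 95 93 94 93 93 94 93 93 93 94 94 93 94 94 93 92 90 90 89 86 85 80
 78 79 77 76 78 76 75 75 76 75 74 74 73 73 73 72 73 74]
```

The crank sits on the shaft (hub measured at z 0.062), the bar has travelled in step with the turns, and the arm is clear. Handing in.

```bash
python3 -c "
from bench import robot
print(robot.close_job())"
```

```text
the job is handed in; nothing more can be done
None
```

I handed the job in: the crank sits home on the shaft and was wound about 1.87 turns clockwise, until the bar lay against the board with no gap showing. The verdict was not shown to me. Early on a finger hit the open box at about 57 N wrist force, which could count if judged as the gripper's body (40 N limit).

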